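Draw the safety bolt of a pressure-test guard box

ROBOT

A 6-joint arm with a two-finger parallel gripper is mounted at the origin on a cart in front of the work surface, level with it; the furniture and walls round the work are solid. World frame = base frame: x ahead of the robot, y to its left, z up, the work surface at z = 0. Lengths are in m, angles in rad, forces in N, time in s.
With the tool pointing down it reaches from about 0.35 to 0.775 m from the base axis. Payload 5.5 kg.
Tool frame: the origin (TCP) lies at the very end of the fingers, on their centre line; the grasp point (between the pads) lies 19 mm behind it; x points along the fingers, y is the direction in which the jaws open and shut, and the axes are right-handed (so a half turn about x gives the same grasp; the last joint's range is limited). The gripper opens to 85 mm and grips with 20 to 120 N. Pads are 22 mm wide; open, the fingers measure 114 mm over their backs; the gripper's body (76 mm by 85 mm) begins 54 mm behind the grasp point. The pads swing forward as they close: fully open they stand 13 mm farther back than shut.
Start: joints at [1.049, 0.313, 0.046, 1.304, 0, 1.431], TCP at [0.214, 0.534, 0.231] pointing down, gripper open.
Joint ranges: [-2.76, 2.76], [-0.86, 1.69], [-1.03, 1.26], [-2.2, 2.34], [-1.47, 1.5], [-3.14, 3.14]. Speed limits (rad/s): [2.57, 2.57, 3.14, 3.14, 3.14, 3.14].

INTERFACE

Orientations are given as a unit quaternion [w, x, y, z].
In Python, from workcell import env gives the robot as it stands.
- The arm moves only by the tool drive_tool, never from a script. Its argument "plan" is a list that holds one entry, the list of rows, each a list of 7 numbers: the shift along the tool's x, y, z in cm, then the turn, a rotation vector about the tool's x, y, z in degrees, then the opening, from 0 (shut) to 1 (fully open). In form: [[[tx, ty, tz, wx, wy, wz, fingers], ...]]. A call has exactly 5 rows; each row shifts and turns the commanded pose from where the row before left it, along the tool's axes as they then stand; what a row does not reach is not made up. A row lasts 1/12 s, in which the tool goes at most 41.7 mm and 7.16 degrees, less where a joint would pass 70% of its speed; a pose out of reach is approached as far as the arm can. A call with a gripper value outside its range is refused whole. The fingers move at their own pace and stop on an object; "squeeze" is the grip in N (left out, the last holds). Time passes only in rows, so rows that do not move let the fingers close, or fill a call up. It gives the time, the measured TCP pose, the force and the opening at its end, in the units of the state.
- env.get_state(): the state, without advancing time (a new reading comes with each control period).
- env.read_camera(name): name is "scene" or "top" or "wrist"; returns the picture (384x512x3 uint8, red, green, blue); there is no depth.
- env.camera_model(name): a dict with "camera_matrix" (3x3 intrinsics, pixels), "camera_from_world" (4x4, takes a point from world to camera coordinates); the wrist camera has in their place "T_tool_cam" (4x4, takes a point from camera to tool coordinates, whose origin is the TCP and whose axes are the tool frame's). Camera axes: x right, y down, z forward; pixel columns grow to the right and rows downward; lengths in m; the calibration is good to about 2 mm. A picture is of the moment at which its call begins: read the wrist's pose just before it. camera_model takes no time and is no camera call.
- env.hand_in(): hands the job in, once; it reports no verdict.
The state is a dict: "clock": time; "joint_pos": joint angles; "qvel": joint speeds; "tau": joint torques, N m; "tcp_pos": TCP position; "orientation": TCP orientation; "wrist_force": force on the tool from outside, world axes, zero at the start; "ft_torque": the same for the moment, N m; "finger_gap": finger opening in m.
Only numpy, scipy, OpenCV 4.12 (cv2) and the standard library are available. Lean on these libraries where they do the work, as an engineer would, in place of code of your own. Each camera call takes 0.05 s, during which the arm holds its last target.

TASK

The test is over: unbolt the lid of the green pressure-test box. Hold the yellow spring catch pad down with one fingertip and, while it is down, push the red thumb tab with the other fingertip to slide the bolt fully back, away from the lid; then let go, so that the lid springs ajar and the catch snaps up to lock the bolt back. Do not pinch the tab, and leave the tools and parts around the box where they are.

Things in the scene. Friction and masses are not known exactly. Their poses are not given: they have to be found in the camera images.
- guard_box: Green steel box bolted to the bench, flat top 90 mm above it. Origin on the bench, straight below the push face of the bolt's red tab (bolt home); x from the bolt towards the lid (away from the robot), y left, z up. It reaches from x = -78 to 172 mm, y = -78 to 118 mm. In front (x < 49 mm) is a fixed deck with bolt and catch, behind it the lid. Position and yaw vary.
- bolt_slide (a joint): Steel bar bolt: 0 = home over the lid, 0.034 m = fully back (moved 34 mm along the box's -x, stop). Starts within 2 mm of home. About 3 N friction, no spring. With the catch up, its side lug meets the catch's tooth after 4 mm. From 32 mm on the lug is past the tooth: only then can the released catch snap up behind it.
- tab_face (a point): Point on the bolt's red upright thumb tab (8 mm thick in x, 36 mm wide in y): centre of the face that looks to the lid (+x), the face to push towards -x. 130 mm above the bench, axes as the box's. The tab's top is 22 mm above this point. On the lid side of the tab a fingertip is clear of bar and straps if over 115 mm above the bench.
- bolt: The bolt: bar, side lug and red tab in one. Origin 40 mm below point tab_face; axes as the box's. The tab may only be pushed; fingers pressing on both of its faces at once are pinching it.
- catch: The spring catch with its yellow pad; origin on its pivot pin, 116 mm above the bench. At rest its axes are as the box's.
- catch_pivot (a joint): Spring catch, a rocker whose pivot pin runs parallel to the bolt, 45 mm to the left of the pad's centre line: 0 = up, 0.24 rad = fully down. Its tooth lets the bolt pass from 0.14 rad on. It springs back by itself.
- catch_pad (a point): Yellow ribbed pad on the catch, 80 mm long (box's x), 32 mm wide (y). Point at the centre of its top, 130 mm above the bench when up, 55 mm left (+y) of the bolt's centre line, 5 mm nearer the robot than the tab's push face (bolt home). Goes down 11 mm at its centre; the tooth is clear after 6.5 mm, so press 8 to 10 mm (3 N at first, 10 N at the bottom). A pressing fingertip can slide along it.
- lid_hinge (a joint): Lid with a clear window, hinged at its far edge: 0 = shut. When the bolt is drawn it rises slowly by itself on its springs to about 0.2 rad (front edge up about 30 mm) and stays there.
- brass_bush: Brass bush, 52x94x52 mm, lying to the right of the box. Loose; leave it alone.
- long_bolt: Black socket-head bolt, 15x90x16 mm, lying to the left of the box. Loose; leave it alone.
- red_driver: Screwdriver with a red handle, 27x224x25 mm, lying to the left of the box. Loose; leave it alone.
- short_bolt: Hexagon bolt, 16x38x19 mm, lying in front of the box on the left. Loose; leave it alone.
- screwdriver: Screwdriver with a dark green handle, 27x224x25 mm, lying to the right of the box. Loose; leave it alone.

How it is judged:
By the outcome, as a careful person would: the job done as asked, in the order asked, and still so for the second after the job is handed in, with the robot touching nothing.
It also fails if it takes over 38 s, if anything falls off the work surface, if the arm or the gripper's body presses on something with over 40 N, if the wrist force passes 120 N, or if a joint passes its speed limit or range.

## Working session

There is one attempt and no reset: what is moved stays moved. The work goes in short steps, Python scripts to look and compute and a tool call to move; the robot and the scene stay as the last step left them, time stands still between calls to the robot, and variables do not carry over. Pictures are saved under pics/ and viewed, and the job is handed in when it is done.

Besides the shell and the picture viewer there is one more tool, called after ">>>" by a JSON object that holds its "method" and its "body", one argument or row to a line. drive_tool: Moves the arm, as the interface text tells. Its arguments: {"type":"object","properties":{"plan":{"type":"array","items":{"type":"array","items":{"type":"array","items":{"type":"number"}}}},"squeeze":{"type":"number"}},"required":["plan"]}

```bash
mkdir -p pics
cat > h.py <<'E'
import numpy as np,cv2
from workcell import env
def save(n,f):
    im=env.read_camera(n); cv2.imwrite('pics/'+f,im[:,:,::-1]); return im
E
python3 - <<'E'
from h import *
s=env.get_state();print({k:np.round(v,3).tolist() for k,v in s.items()})
save('scene','s0.png');save('top','t0.png')
for c in('scene','top','wrist'):
    print(c,{k:np.round(v,3).tolist() for k,v in env.camera_model(c).items()})
E
```

```text
{'clock': 0.0, 'joint_pos': [1.049, 0.314, 0.045, 1.304, 0.0, 1.431], 'qvel': [-0.002, 0.001, 0.0, -0.001, -0.0, -0.001], 'tau': [-0.001, -48.063, 29.853, 0.019, -0.0, 0.0], 'tcp_pos': [0.214, 0.533, 0.23], 'orientation': [0.694, 0.134, 0.694, -0.135], 'wrist_force': [-0.466, 0.474, 1.76], 'ft_torque': [0.008, 0.025, -0.011], 'finger_gap': 0.085}
scene {'camera_matrix': [[405.023, 0.0, 250.465], [0.0, 405.023, 192.854], [0.0, 0.0, 1.0]], 'camera_from_world': [[-0.998, -0.058, 0.002, 0.574], [-0.034, 0.552, -0.833, 0.042], [0.048, -0.832, -0.553, 1.083], [0.0, 0.0, 0.0, 1.0]]}
top {'camera_matrix': [[384.448, 0.0, 261.934], [0.0, 384.448, 193.04], [0.0, 0.0, 1.0]], 'camera_from_world': [[0.005, -1.0, -0.007, 0.123], [-0.984, -0.004, -0.178, 0.588], [0.178, 0.008, -0.984, 0.916], [0.0, 0.0, 0.0, 1.0]]}
wrist {'camera_matrix': [[328.409, 0.0, 254.356], [0.0, 328.409, 185.382], [0.0, 0.0, 1.0]], 'T_tool_cam': [[0.001, -0.312, 0.95, -0.141], [1.0, -0.0, -0.001, -0.001], [0.0, 0.95, 0.312, -0.079], [0.0, 0.0, 0.0, 1.0]]}
```

View pics/s0.png

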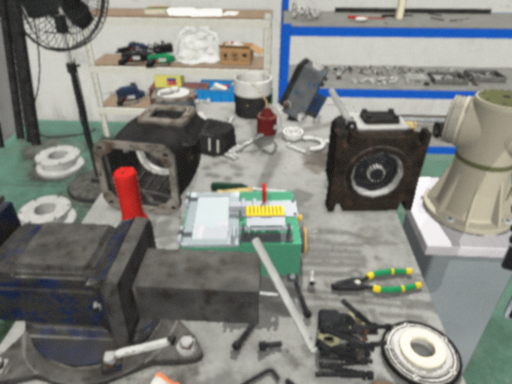

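View pics/t0.png

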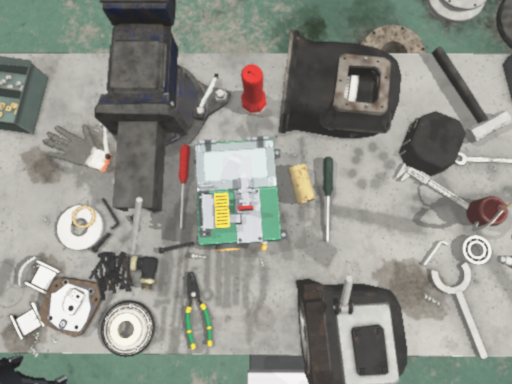

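```bash
cat >> h.py <<'E'
def P(c):
    m=env.camera_model(c); return np.array(m['camera_matrix']),np.array(m['camera_from_world'])
def ray(c,uv):
    K,T=P(c); d=np.linalg.inv(K)@[uv[0],uv[1],1]; R=T[:3,:3]; return -R.T@T[:3,3],R.T@d
def onz(c,uv,z):
    o,d=ray(c,uv); return o+d*(z-o[2])/d[2]
def tri(a,ua,b,ub):
    Ka,Ta=P(a);Kb,Tb=P(b)
    X=cv2.triangulatePoints(Ka@Ta[:3],Kb@Tb[:3],np.float64(ua).reshape(2,1),np.float64(ub).reshape(2,1))[:,0];return X[:3]/X[3]
def blobs(im,lo,hi,amin=15):
    h=cv2.cvtColor(im,cv2.COLOR_RGB2HSV); m=cv2.inRange(h,np.array(lo),np.array(hi))
    m2=cv2.morphologyEx(m,cv2.MORPH_CLOSE,np.ones((5,5)))
    n,l,st,ce=cv2.connectedComponentsWithStats(m2)
    return [(st[i].tolist(),ce[i].round(1).tolist(),cv2.minAreaRect(np.argwhere(l==i)[:,::-1].astype(np.float32))) for i in range(1,n) if st[i][4]>=amin]
E
python3 - <<'E'
from h import *
for f in('t0','s0'):
    im=cv2.imread(f'pics/{f}.png')[:,:,::-1].copy()
    for nm,lo,hi in(('yel',(22,140,120),(34,255,255)),('red',(0,150,90),(6,255,255)),('red2',(174,150,90),(180,255,255)),('grn',(65,90,60),(88,255,255))):
        for b in blobs(im,lo,hi):
            x,y=b[1]
            if (170<x<310 and 120<y<270): print(f,nm,b)
    c=im[130:260,180:300] if f=='t0' else im[170:290,170:320]
    cv2.imwrite(f'pics/{f}c.png',cv2.resize(c[:,:,::-1],None,fx=5,fy=4.6 if f=='t0' else 5,interpolation=cv2.INTER_CUBIC))
E
```

```text
t0 yel ([215, 193, 14, 35, 423], [221.5, 210.2], ((221.54978942871094, 210.04525756835938), (33.723690032958984, 12.604765892028809), 87.27368927001953))
t0 red ([179, 145, 10, 37, 269], [183.6, 162.7], ((183.56417846679688, 163.03761291503906), (7.782723426818848, 36.186336517333984), 3.814074993133545))
t0 red ([238, 206, 15, 4, 39], [245.0, 207.3], ((244.98019409179688, 207.302001953125), (2.587096929550171, 14.030025482177734), 84.2894058227539))
t0 grn ([260, 187, 20, 53, 839], [269.9, 213.4], ((269.89056396484375, 213.3372802734375), (52.08027267456055, 16.176265716552734), 85.8150863647461))
t0 grn ([230, 192, 4, 14, 30], [231.1, 197.0], ((231.5, 198.5), (3.0, 13.0), 0.0))
t0 grn ([199, 224, 37, 21, 436], [219.8, 236.2], ((216.70730590820312, 234.3658447265625), (17.227319717407227, 37.10499954223633), 83.6598129272461))
s0 yel ([246, 206, 38, 10, 329], [264.0, 210.9], ((264.5, 210.5), (9.0, 37.0), 90.0))
s0 red ([259, 110, 14, 25, 241], [265.7, 122.6], ((265.5, 122.0), (13.0, 24.0), 0.0))
s0 red ([263, 184, 3, 18, 48], [263.9, 192.2], ((264.0, 192.5), (17.0, 2.0), 90.0))
s0 red2 ([260, 120, 12, 13, 85], [265.8, 126.0], ((266.60003662109375, 126.20001220703125), (10.751744270324707, 10.75174331665039), 18.43494987487793))
s0 grn ([213, 185, 19, 3, 43], [220.8, 185.9], ((222.0, 186.0), (18.0, 2.0), 0.0))
s0 grn ([241, 192, 21, 8, 130], [251.6, 195.3], ((251.0, 195.5), (7.0, 20.0), 90.0))
s0 grn ([267, 192, 26, 8, 178], [279.1, 195.7], ((279.5, 195.5), (7.0, 25.0), 90.0))
s0 grn ([240, 218, 5, 8, 33], [241.8, 220.8], ((242.0, 221.5), (7.0, 4.0), 90.0))
s0 grn ([264, 218, 38, 57, 1150], [286.4, 250.7], ((282.5, 246.0), (56.0, 37.0), 90.0))
s0 grn ([252, 231, 16, 2, 21], [260.3, 231.7], ((259.5, 231.5), (1.0, 15.0), 90.0))
s0 grn ([193, 243, 62, 9, 220], [233.3, 247.9], ((223.5, 247.0), (61.0, 8.0), -0.0))
```

View pics/t0c.png

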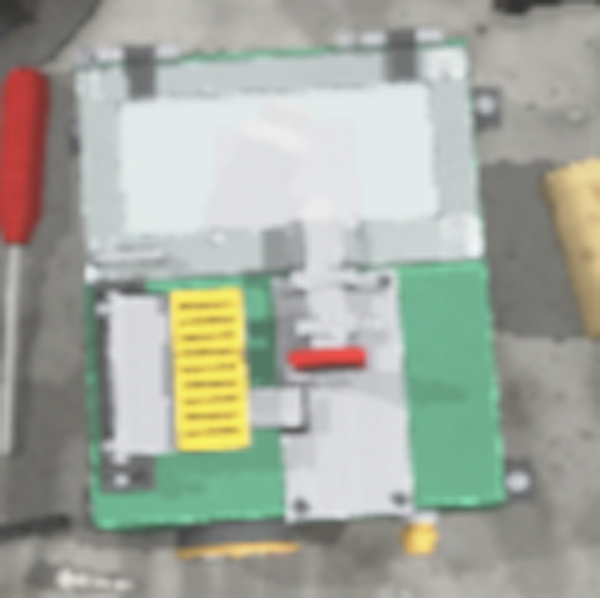

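View pics/s0c.png

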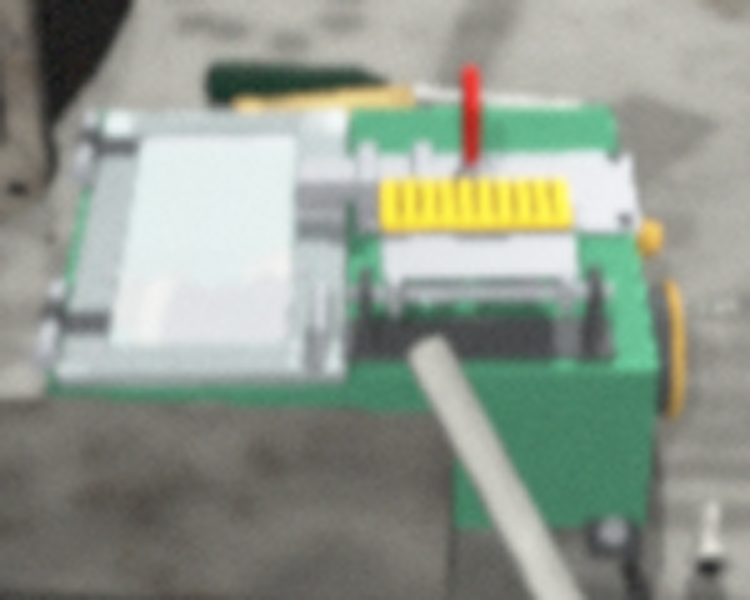

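Run:
```python
from h import *
pt=onz('top',(221.6,210),.130); ps=onz('scene',(264.5,210.7),.130)
print('pad',pt,ps,tri('top',(221.6,210),'scene',(264.5,210.7)))
# tab top centre z=.152
tt=onz('top',(245.3,207.2),.152); print('tab top',tt, 'scene top',onz('scene',(264,184.5),.152))
# crop->px: top u=180+x/5, v=130+y/4.6
g=lambda x,y:(180+x/5-.4,130+y/4.6-.4)
s=lambda x,y:(170+x/5-.4,170+y/5-.4)
for n,p,z in(('front-left',(97,527),.09),('front-right',(506,504),.09),('deck back right',(487,264),.09),('far right',(468,42),.09),('pad fl',(178,450),.13),('pad fr',(250,444),.13),('pad bl',(170,294),.13),('pad br',(243,288),.13),('tabL',(290,358),.152),('tabR',(366,354),.152)):
    print(n,onz('top',g(*p),z))
for n,p,z in(('pad farL(img)',(382,180),.13),('pad farR',(568,180),.13),('nearR',(572,233),.13),('nearL',(379,231),.13),('boxfrontleft',(655,372),.09),('front right',(612,107),.09)):
    print('scene',n,onz('scene',s(*p),z))
```

```text
pad [0.53330133 0.2172302  0.13      ] [0.53253708 0.22123772 0.13      ] [0.53308875 0.21755772 0.12741003]
tab top [0.53687488 0.16161479 0.152     ] scene top [0.5361168  0.15304232 0.152     ]
front-left [0.45689413 0.27344547 0.09      ]
front-right [0.46956458 0.0796545  0.09      ]
deck back right [0.59561246 0.08841553 0.09      ]
far right [0.71787932 0.09762239 0.09      ]
pad fl [0.49313855 0.23090083 0.13      ]
pad fr [0.4962602  0.19806588 0.13      ]
pad bl [0.57177727 0.2367153  0.13      ]
pad br [0.57497659 0.20289201 0.13      ]
tabL [0.53629404 0.17890412 0.152     ]
tabR [0.53840023 0.14478492 0.152     ]
scene pad farL(img) [0.57267166 0.20510337 0.13      ]
scene pad farR [0.49305854 0.2002618  0.13      ]
scene nearR [0.49174429 0.23806715 0.13      ]
scene nearL [0.57145122 0.24152506 0.13      ]
scene boxfrontleft [0.45651829 0.27689859 0.09      ]
scene front right [0.46870819 0.08068547 0.09      ]
```

Run:
```python
from h import *
from scipy.spatial.transform import Rotation as Ro
print('housing corner',tri('top',(299,283),'scene',(332,120)))
print('vise jaw corner near box',tri('top',(158,208),'scene',(258,252)), onz('top',(158,208),.1))
print('vise lever tip',tri('top',(137,200),'scene',(255,240)))
s=env.get_state(); q=s['orientation'];R=Ro.from_quat(np.r_[q[1:],q[0]]);print(R.as_matrix().round(3))
o=np.array([.542,.163]);a=np.radians(4)
for sg in(1,-1):
    ty=sg*np.array([-np.sin(a),np.cos(a),0]);tx=np.array([0,0,-1]);T=np.c_[tx,ty,np.cross(tx,ty)]
    print(sg,T.round(3).tolist(),'rotvec deg in tool',np.degrees((R.inv()*Ro.from_matrix(T)).as_rotvec()).round(1))
```

```text
housing corner [0.38304494 0.0520364  0.26536461]
vise jaw corner near box [0.53833607 0.36149714 0.13917882] [0.54156243 0.37258117 0.1       ]
vise lever tip [0.5451096  0.39234924 0.19361734]
[[-0.001  0.373  0.928]
 [-0.001  0.928 -0.373]
 [-1.    -0.002 -0.   ]]
1 [[0.0, -0.07, 0.998], [0.0, 0.998, 0.07], [-1.0, 0.0, 0.0]] rotvec deg in tool [-25.9  -0.    0.1]
-1 [[0.0, 0.07, -0.998], [0.0, -0.998, -0.07], [-1.0, -0.0, -0.0]] rotvec deg in tool [1.541e+02 1.000e-01 0.000e+00]
```

>>> {"method": "drive_tool", "body": {
  "plan": [
    [[-3,0,0,0,0,0,0.45],[-3,-0.4,0.9,0,0,0,0.45],[0,-1.2,2.8,0,0,0,0.45],[0,-1.2,2.8,0,0,0,0.45],[0,-1.2,2.8,0,0,0,0.45]]
  ]
}}

```text
clock: 0.52
tcp_pos: [0.2861, 0.4614, 0.2915]
orientation: [0.695, 0.134, 0.694, -0.133]
wrist_force: [1.0, 0.3, -0.4]
finger_gap: 0.0383
```

>>> {"method": "drive_tool", "body": {
  "plan": [
    [[0,-1.2,2.8,0,0,0,0.45],[0,-1.2,2.8,0,0,0,0.45],[0,-1.2,2.8,0,0,0,0.45],[0,-1.2,2.8,0,0,0,0.45],[0,-1.2,2.8,0,0,0,0.45]]
  ]
}}

```text
clock: 0.93
tcp_pos: [0.3938, 0.3527, 0.2909]
orientation: [0.694, 0.134, 0.694, -0.134]
wrist_force: [1.0, 1.2, 0.0]
finger_gap: 0.0384
```

>>> {"method": "drive_tool", "body": {
  "plan": [
    [[0,-1.2,2.8,0,0,0,0.45],[0,-1.2,2.8,0,0,0,0.45],[0,-1.2,2.8,0,0,0,0.45],[0,-1.2,2.8,0,0,0,0.45],[0,-1.2,2.8,0,0,0,0.45]]
  ]
}}

```text
clock: 1.35
tcp_pos: [0.5015, 0.2448, 0.2909]
orientation: [0.694, 0.134, 0.695, -0.134]
wrist_force: [0.6, 0.1, -0.3]
finger_gap: 0.0386
```

>>> {"method": "drive_tool", "body": {
  "plan": [
    [[0,0,0,-6.5,0,0,0.45],[0,0,0,-6.5,0,0,0.45],[0,0,0,-6.5,0,0,0.45],[0,0,0,-6.4,0,0,0.45],[0,0,0,0,0,0,0.45]]
  ]
}}

```text
clock: 1.77
tcp_pos: [0.5007, 0.2459, 0.2908]
orientation: [0.706, -0.026, 0.707, 0.026]
wrist_force: [0.1, 0.9, 1.0]
finger_gap: 0.0386
```

```bash
cat >> h.py <<'E'
from scipy.spatial.transform import Rotation as Ro
def pose():
    s=env.get_state(); q=s['orientation'];R=Ro.from_quat(np.r_[q[1:],q[0]]).as_matrix();return s,np.array(s['tcp_pos']),R
def wproj():
    s,p,R=pose(); m=env.camera_model('wrist'); Tc=np.array(m['T_tool_cam']); T=np.eye(4);T[:3,:3]=R;T[:3,3]=p
    return np.array(m['camera_matrix']),np.linalg.inv(T@Tc)
_P=P
def P(c): return wproj() if c=='wrist' else _P(c)
E
python3 - <<'E'
from h import *
s,p,R=pose();print(s['clock'],p.round(4),R.round(3).tolist(),s['wrist_force'],s['finger_gap'],np.round(s['joint_pos'],2))
im=save('wrist','w1.png');save('scene','s1.png')
for nm,lo,hi in(('yel',(22,140,120),(34,255,255)),('red',(0,150,90),(6,255,255))):
    for b in blobs(im,lo,hi,60): print(nm,b,onz('wrist',b[2][0],.13 if nm=='yel' else .152))
E
```

```text
1.7667 [0.5007 0.2459 0.2908] [[-0.001, -0.073, 0.997], [-0.0, 0.997, 0.073], [-1.0, -0.0, -0.001]] [0.09561005 0.9200212  0.99301234] 0.038582766521001434 [0.31 0.27 0.13 1.43 0.   0.24]
```

View pics/w1.png

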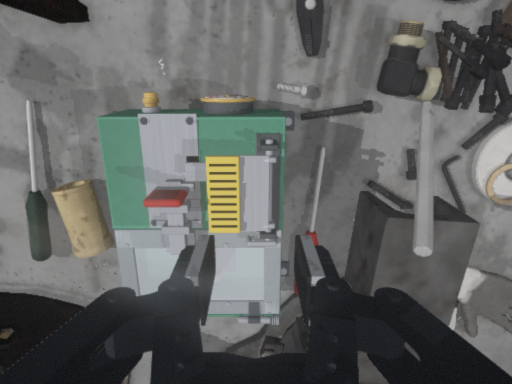

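View pics/s1.png

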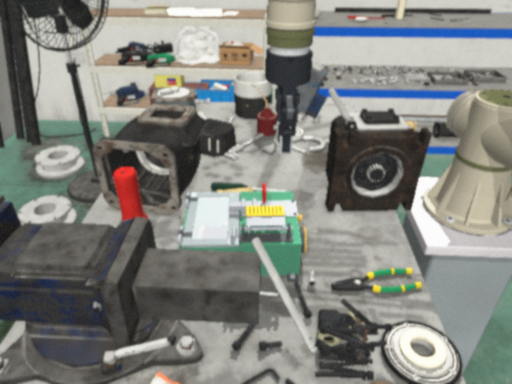

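Run:
```python
from h import *
im=cv2.imread('pics/w1.png')[:,:,::-1].copy()
print(im[202,236],im[200,222],im[195,165])
for nm,lo,hi,z in(('yel',(20,150,80),(32,255,255),.13),('red',(0,110,50),(6,255,255),.152),('redhi',(175,110,50),(180,255,255),.152)):
    for b in blobs(im,lo,hi,60):
        print(nm,b,onz('wrist',b[2][0],z))
# gripper fingers inner tip
for px in((205,165),(239,157),(208,233),(242,232)): print('pad corner',onz('wrist',px,.13))
for px in((144,206),(185,206),(150,190),(188,190)): print('tab',onz('wrist',px,.152))
```

```text
[203 184  99] [212 194 104] [85 71 69]
red ([144, 190, 43, 17, 310], [166.9, 200.7], ((165.55140686035156, 201.5401611328125), (13.697724342346191, 43.41526794433594), 74.87599182128906)) [0.53399539 0.16547704 0.152     ]
red ([306, 231, 12, 14, 64], [312.9, 237.2], ((313.0702819824219, 236.72166442871094), (16.395286560058594, 7.058060646057129), 53.97262954711914)) [0.56037697 0.30425305 0.152     ]
pad corner [0.50307385 0.19770584 0.13      ]
pad corner [0.49314707 0.22952191 0.13      ]
pad corner [0.57429174 0.2021765  0.13      ]
pad corner [0.57084684 0.23663157 0.13      ]
tab [0.53971438 0.14566303 0.152     ]
tab [0.53719031 0.18321067 0.152     ]
tab [0.52375409 0.15165682 0.152     ]
tab [0.5214542  0.18589757 0.152     ]
```

>>> {"method": "drive_tool", "body": {
  "plan": [
    [[0,-2.0,1.8,0,0,0,0.45],[0,-2.0,1.8,0,0,0,0.45],[0,-2.1,1.7,0,0,0,0.45],[2,0,0,0,0,0,0.45],[2,0,0,0,0,0,0.45]]
  ]
}}

```text
clock: 2.28
tcp_pos: [0.5599, 0.188, 0.2516]
orientation: [0.708, -0.023, 0.706, 0.023]
wrist_force: [0.1, 0.1, -0.2]
finger_gap: 0.0385
```

>>> {"method": "drive_tool", "body": {
  "plan": [
    [[2,0,0,0,0,0,0.45],[2,0,0,0,0,0,0.45],[1,0,0,0,0,0,0.45],[0.5,0,0,0,0,0,0.45],[0,0,0,0,0,0,0.45]]
  ]
}}

```text
clock: 2.7
tcp_pos: [0.5573, 0.189, 0.1954]
orientation: [0.706, -0.025, 0.707, 0.024]
wrist_force: [-0.7, -0.4, 0.1]
finger_gap: 0.0385
```

Run:
```python
from h import *
s,p,R=pose();print(s['clock'],p.round(4),R.round(3).tolist(),s['wrist_force'],s['finger_gap'])
im=save('wrist','w2.png');im2=save('scene','s2.png');im3=save('top','t2.png')
cv2.imwrite('pics/s2c.png',cv2.resize(im2[90:270,170:330,::-1],None,fx=3.3,fy=3.3,interpolation=cv2.INTER_CUBIC))
```

```text
2.7 [0.5573 0.189  0.1954] [[-0.002, -0.069, 0.998], [-0.0, 0.998, 0.069], [-1.0, -0.0, -0.002]] [-0.72345217 -0.43067885  0.10503645] 0.038487638794072125
```

View pics/w2.png

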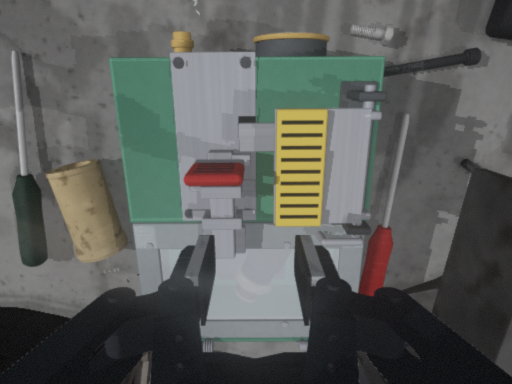

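View pics/s2c.png

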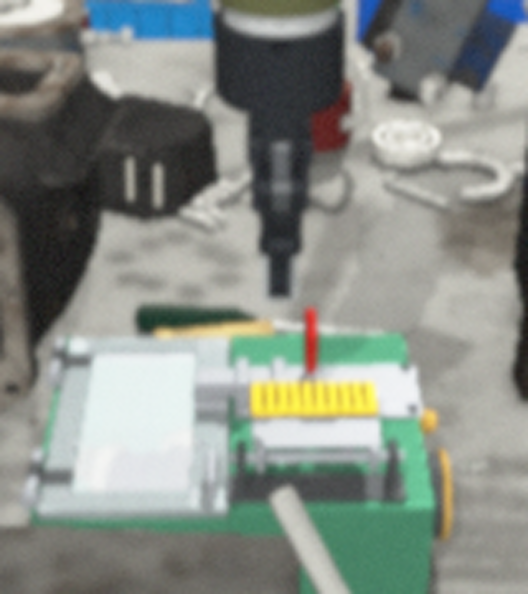

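>>> {"method": "drive_tool", "body": {
  "plan": [
    [[2,0,0,0,0,0,0.45],[2,0,0,0,0,0,0.45],[1,0,0,0,0,0,0.45],[0.3,0,0,0,0,0,0.45],[0,0,0,0,0,0,0.45]]
  ]
}}

```text
clock: 3.27
tcp_pos: [0.5577, 0.189, 0.1432]
orientation: [0.706, -0.025, 0.707, 0.025]
wrist_force: [-0.3, -0.2, 0.9]
finger_gap: 0.0384
```

Run:
```python
from h import *
s,p,R=pose();print(s['clock'],p.round(4),s['wrist_force'],s['finger_gap'])
im2=save('scene','s3.png');im=save('wrist','w3.png')
cv2.imwrite('pics/s3c.png',cv2.resize(im2[150:250,190:310,::-1],None,fx=5,fy=5,interpolation=cv2.INTER_CUBIC))
```

```text
3.2667 [0.5577 0.189  0.1432] [-0.33458201 -0.20245565  0.91997461] 0.03841231030181025
```

View pics/s3c.png

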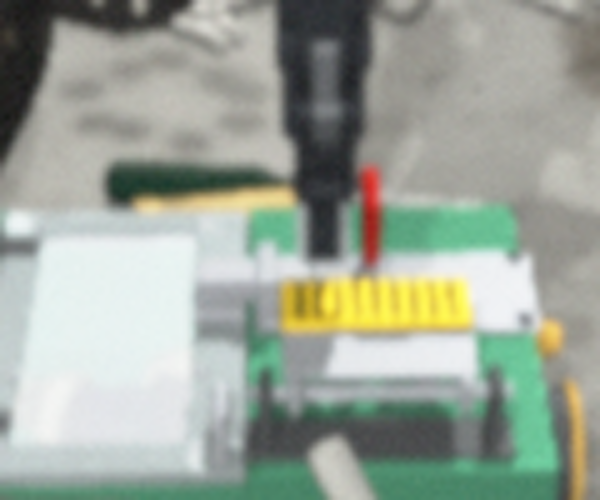

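View pics/w3.png

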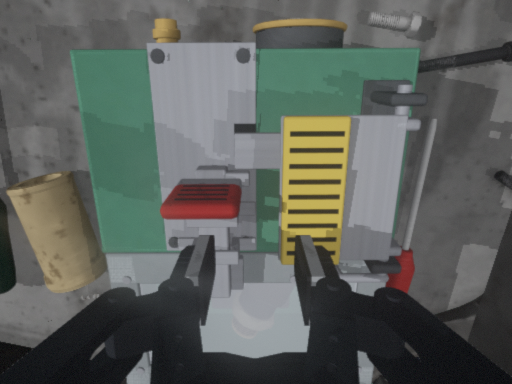

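>>> {"method": "drive_tool", "body": {
  "plan": [
    [[0.3,0,0,0,0,0,0.45],[0.3,0,0,0,0,0,0.45],[0.3,0,0,0,0,0,0.45],[0.2,0,0,0,0,0,0.45],[0,0,0,0,0,0,0.45]]
  ]
}}

```text
clock: 3.78
tcp_pos: [0.5576, 0.189, 0.1318]
orientation: [0.706, -0.025, 0.707, 0.025]
wrist_force: [-0.5, 0.4, -0.1]
finger_gap: 0.0384
```

>>> {"method": "drive_tool", "body": {
  "plan": [
    [[0.1,0,0,0,0,0,0.45],[0.1,0,0,0,0,0,0.45],[0,0,0,0,0,0,0.45],[0,0,0,0,0,0,0.45],[0,0,0,0,0,0,0.45]]
  ]
}}

```text
clock: 4.2
tcp_pos: [0.558, 0.1891, 0.1304]
orientation: [0.707, -0.025, 0.707, 0.025]
wrist_force: [-1.0, 0.0, 0.2]
finger_gap: 0.0381
```

>>> {"method": "drive_tool", "body": {
  "plan": [
    [[0.1,0,0,0,0,0,0.45],[0.1,0,0,0,0,0,0.45],[0,0,0,0,0,0,0.45],[0,0,0,0,0,0,0.45],[0,0,0,0,0,0,0.45]]
  ]
}}

```text
clock: 4.62
tcp_pos: [0.5581, 0.189, 0.1286]
orientation: [0.707, -0.025, 0.706, 0.025]
wrist_force: [-0.2, -0.9, 1.4]
finger_gap: 0.0386
```

>>> {"method": "drive_tool", "body": {
  "plan": [
    [[0.1,0,0,0,0,0,0.45],[0.1,0,0,0,0,0,0.45],[0,0,0,0,0,0,0.45],[0,0,0,0,0,0,0.45],[0,0,0,0,0,0,0.45]]
  ]
}}

```text
clock: 5.03
tcp_pos: [0.5581, 0.1887, 0.1265]
orientation: [0.707, -0.025, 0.707, 0.025]
wrist_force: [-0.9, -3.3, 3.5]
finger_gap: 0.0385
```

>>> {"method": "drive_tool", "body": {
  "plan": [
    [[0.1,0,0,0,0,0,0.45],[0.1,0,0,0,0,0,0.45],[0,0,0,0,0,0,0.45],[0,0,0,0,0,0,0.45],[0,0,0,0,0,0,0.45]]
  ]
}}

```text
clock: 5.45
tcp_pos: [0.5582, 0.1885, 0.1245]
orientation: [0.707, -0.025, 0.706, 0.024]
wrist_force: [-0.2, -4.8, 5.4]
finger_gap: 0.0385
```

>>> {"method": "drive_tool", "body": {
  "plan": [
    [[0.1,0,0,0,0,0,0.45],[0.1,0,0,0,0,0,0.45],[0,0,0,0,0,0,0.45],[0,0,0,0,0,0,0.45],[0,0,0,0,0,0,0.45]]
  ]
}}

```text
clock: 5.87
tcp_pos: [0.5583, 0.1883, 0.1226]
orientation: [0.707, -0.025, 0.706, 0.024]
wrist_force: [0.0, -4.6, 5.5]
finger_gap: 0.0384
```

>>> {"method": "drive_tool", "body": {
  "plan": [
    [[0.1,0,0,0,0,0,0.45],[0.1,0,0,0,0,0,0.45],[0.1,0,0,0,0,0,0.45],[0,0,0,0,0,0,0.45],[0,0,0,0,0,0,0.45]]
  ]
}}

```text
clock: 6.28
tcp_pos: [0.5583, 0.188, 0.1197]
orientation: [0.707, -0.025, 0.706, 0.024]
wrist_force: [-1.1, -6.6, 6.9]
finger_gap: 0.0386
```

Run:
```python
from h import *
s,p,R=pose();print(s['clock'],p.round(4),s['wrist_force'],s['finger_gap'])
im2=save('scene','s4.png');im=save('wrist','w4.png')
cv2.imwrite('pics/s4c.png',cv2.resize(im2[150:250,190:310,::-1],None,fx=5,fy=5,interpolation=cv2.INTER_CUBIC))
```

```text
6.2833 [0.5583 0.188  0.1197] [-1.08311897 -6.63744483  6.86057186] 0.03861195800638236
```

View pics/s4c.png

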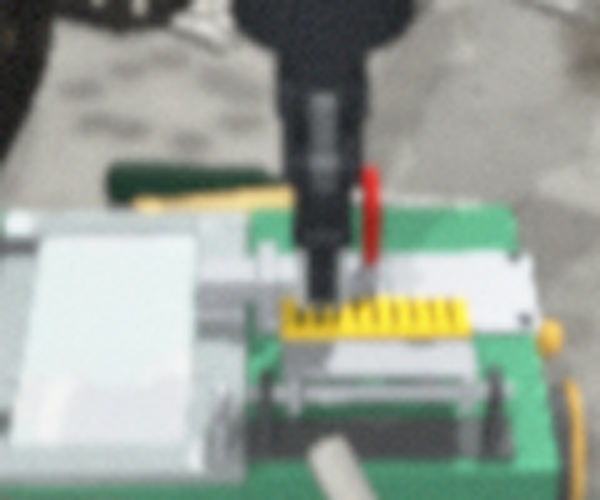

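View pics/w4.png

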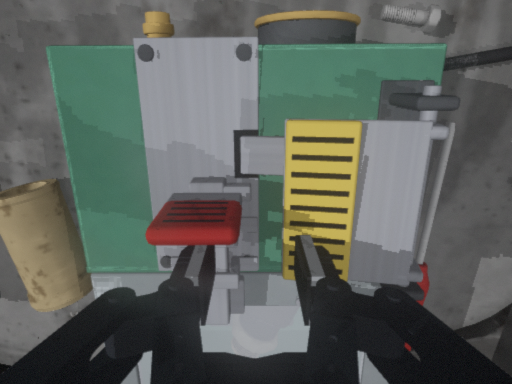

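>>> {"method": "drive_tool", "body": {
  "plan": [
    [[0.1,0,0,0,0,0,0.45],[0.05,0,0,0,0,0,0.45],[0,0,0,0,0,0,0.45],[0,0,0,0,0,0,0.45],[0,0,0,0,0,0,0.45]]
  ]
}}

```text
clock: 6.8
tcp_pos: [0.5583, 0.1879, 0.1183]
orientation: [0.707, -0.025, 0.706, 0.024]
wrist_force: [-0.5, -6.7, 7.8]
finger_gap: 0.0384
```

>>> {"method": "drive_tool", "body": {
  "plan": [
    [[0,0,-0.2,0,0,0,0.45],[0,0,-0.2,0,0,0,0.45],[0,0,-0.2,0,0,0,0.45],[0,0,-0.2,0,0,0,0.45],[0,0,0,0,0,0,0.45]]
  ]
}}

```text
clock: 7.22
tcp_pos: [0.5533, 0.189, 0.1197]
orientation: [0.709, -0.024, 0.704, 0.025]
wrist_force: [4.7, -2.0, 7.5]
finger_gap: 0.0384
```

>>> {"method": "drive_tool", "body": {
  "plan": [
    [[0,0,-0.2,0,0,0,0.45],[0,0,-0.2,0,0,0,0.45],[0,0,-0.2,0,0,0,0.45],[0,0,0,0,0,0,0.45],[0,0,0,0,0,0,0.45]]
  ]
}}

```text
clock: 7.63
tcp_pos: [0.5485, 0.1889, 0.1198]
orientation: [0.71, -0.024, 0.703, 0.025]
wrist_force: [7.7, -2.2, 6.5]
finger_gap: 0.0383
```

>>> {"method": "drive_tool", "body": {
  "plan": [
    [[0.1,0,0,0,0,0,0.45],[0,0,0,0,0,0,0.45],[0,0,0,0,0,0,0.45],[0,0,0,0,0,0,0.45],[0,0,0,0,0,0,0.45]]
  ]
}}

```text
clock: 8.05
tcp_pos: [0.5485, 0.1889, 0.119]
orientation: [0.71, -0.024, 0.703, 0.025]
wrist_force: [7.2, -2.7, 6.0]
finger_gap: 0.0384
```

Run:
```python
from h import *
s,p,R=pose();print(s['clock'],p.round(4),R.round(3).tolist(),s['wrist_force'],s['finger_gap'])
im2=save('scene','s5.png')
cv2.imwrite('pics/s5c.png',cv2.resize(im2[150:250,190:310,::-1],None,fx=5,fy=5,interpolation=cv2.INTER_CUBIC))
```

```text
8.05 [0.5485 0.1889 0.119 ] [[0.009, -0.07, 0.998], [0.002, 0.998, 0.07], [-1.0, 0.001, 0.009]] [ 7.15278615 -2.73213418  5.96322071] 0.03843032352510932
```

View pics/s5c.png

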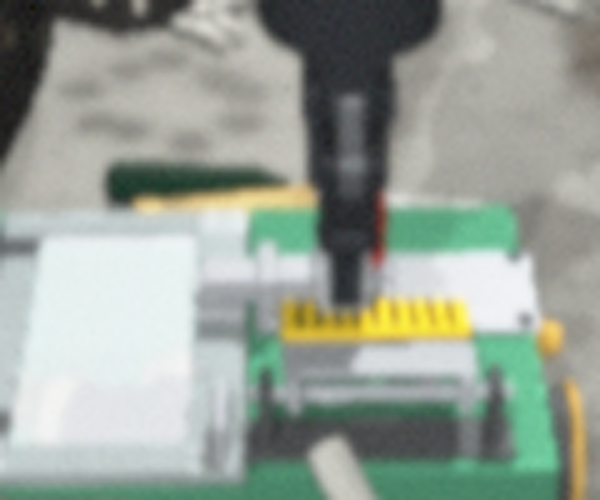

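>>> {"method": "drive_tool", "body": {
  "plan": [
    [[0,0,-0.2,0,0,0,0.45],[0,0,-0.2,0,0,0,0.45],[0,0,-0.2,0,0,0,0.45],[0,0,-0.2,0,0,0,0.45],[0,0,0,0,0,0,0.45]]
  ]
}}

```text
clock: 8.52
tcp_pos: [0.541, 0.1883, 0.1191]
orientation: [0.71, -0.024, 0.703, 0.025]
wrist_force: [8.7, -1.7, 6.0]
finger_gap: 0.0382
```

>>> {"method": "drive_tool", "body": {
  "plan": [
    [[0.05,0,-0.2,0,0,0,0.45],[0,0,-0.2,0,0,0,0.45],[0,0,-0.2,0,0,0,0.45],[0,0,-0.2,0,0,0,0.45],[0,0,0,0,0,0,0.45]]
  ]
}}

```text
clock: 8.93
tcp_pos: [0.5334, 0.1878, 0.119]
orientation: [0.711, -0.024, 0.703, 0.025]
wrist_force: [8.4, -2.0, 7.6]
finger_gap: 0.0382
```

Run:
```python
from h import *
s,p,R=pose();print(s['clock'],p.round(4),R.round(3).tolist(),s['wrist_force'],s['finger_gap'])
im2=save('scene','s6.png')
cv2.imwrite('pics/s6c.png',cv2.resize(im2[150:250,190:310,::-1],None,fx=5,fy=5,interpolation=cv2.INTER_CUBIC))
```

```text
8.9333 [0.5334 0.1878 0.119 ] [[0.012, -0.07, 0.997], [0.002, 0.998, 0.07], [-1.0, 0.001, 0.012]] [ 8.39979402 -1.97925819  7.57593033] 0.03816325977129514
```

View pics/s6c.png

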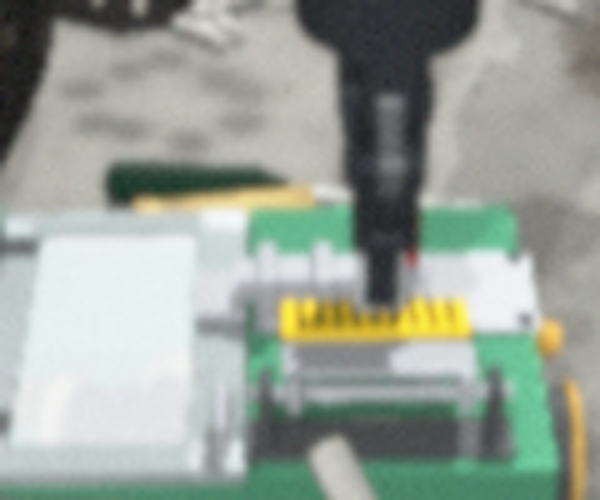

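>>> {"method": "drive_tool", "body": {
  "plan": [
    [[0,0,-0.2,0,0,0,0.45],[0,0,-0.2,0,0,0,0.45],[0,0,-0.2,0,0,0,0.45],[0,0,-0.2,0,0,0,0.45],[0,0,0,0,0,0,0.45]]
  ]
}}

```text
clock: 9.4
tcp_pos: [0.5252, 0.1872, 0.119]
orientation: [0.711, -0.024, 0.703, 0.025]
wrist_force: [8.4, -1.8, 8.5]
finger_gap: 0.0383
```

>>> {"method": "drive_tool", "body": {
  "plan": [
    [[0,0,-0.2,0,0,0,0.45],[0,0,-0.2,0,0,0,0.45],[0,0,-0.1,0,0,0,0.45],[0,0,-0.1,0,0,0,0.45],[0,0,0,0,0,0,0.45]]
  ]
}}

```text
clock: 9.82
tcp_pos: [0.5194, 0.1867, 0.119]
orientation: [0.711, -0.024, 0.703, 0.025]
wrist_force: [8.1, -2.0, 7.9]
finger_gap: 0.0383
```

>>> {"method": "drive_tool", "body": {
  "plan": [
    [[0,0,-0.1,0,0,0,0.45],[0,0,-0.1,0,0,0,0.45],[0,0,0,0,0,0,0.45],[0,0,0,0,0,0,0.45],[0,0,0,0,0,0,0.45]]
  ]
}}

```text
clock: 10.23
tcp_pos: [0.5179, 0.1866, 0.119]
orientation: [0.711, -0.024, 0.702, 0.025]
wrist_force: [8.8, -2.7, 6.5]
finger_gap: 0.0383
```

>>> {"method": "drive_tool", "body": {
  "plan": [
    [[0,0,-0.1,0,0,0,0.45],[0,0,-0.1,0,0,0,0.45],[0,0,0,0,0,0,0.45],[0,0,0,0,0,0,0.45],[0,0,0,0,0,0,0.45]]
  ]
}}

```text
clock: 10.65
tcp_pos: [0.5178, 0.1866, 0.1192]
orientation: [0.712, -0.024, 0.701, 0.025]
wrist_force: [13.7, -2.9, 3.5]
finger_gap: 0.0384
```

>>> {"method": "drive_tool", "body": {
  "plan": [
    [[0,0,-0.1,0,0,0,0.45],[0,0,-0.1,0,0,0,0.45],[0,0,0,0,0,0,0.45],[0,0,0,0,0,0,0.45],[0,0,0,0,0,0,0.45]]
  ]
}}

```text
clock: 11.07
tcp_pos: [0.5178, 0.1866, 0.1193]
orientation: [0.713, -0.024, 0.7, 0.025]
wrist_force: [19.1, -1.5, -1.2]
finger_gap: 0.0384
```

>>> {"method": "drive_tool", "body": {
  "plan": [
    [[0,0,-0.1,0,0,0,0.45],[0,0,-0.1,0,0,0,0.45],[0,0,0,0,0,0,0.45],[0,0,0,0,0,0,0.45],[0,0,0,0,0,0,0.45]]
  ]
}}

```text
clock: 11.48
tcp_pos: [0.5177, 0.1866, 0.1194]
orientation: [0.714, -0.024, 0.699, 0.026]
wrist_force: [25.9, -1.8, -5.0]
finger_gap: 0.0381
```

Run:
```python
from h import *
s,p,R=pose();print(s['clock'],p.round(4),R.round(3).tolist(),s['wrist_force'],s['finger_gap'])
im2=save('scene','s7.png');save('wrist','w7.png')
cv2.imwrite('pics/s7c.png',cv2.resize(im2[150:250,190:310,::-1],None,fx=5,fy=5,interpolation=cv2.INTER_CUBIC))
```

```text
11.4833 [0.5177 0.1866 0.1194] [[0.022, -0.07, 0.997], [0.003, 0.998, 0.07], [-1.0, 0.002, 0.022]] [25.91317263 -1.75228126 -4.98592215] 0.03811318692990372
```

View pics/s7c.png

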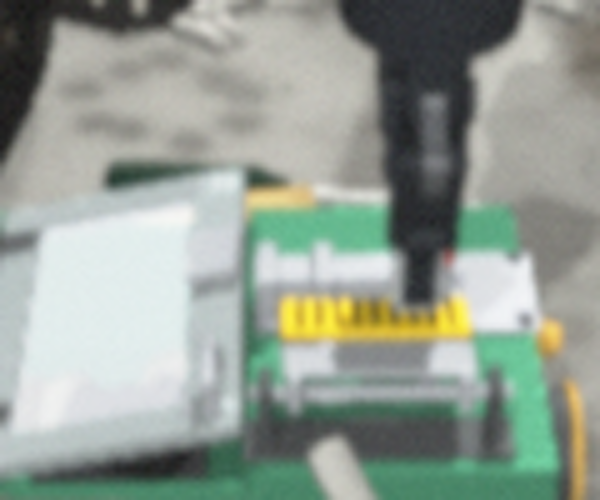

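View pics/w7.png

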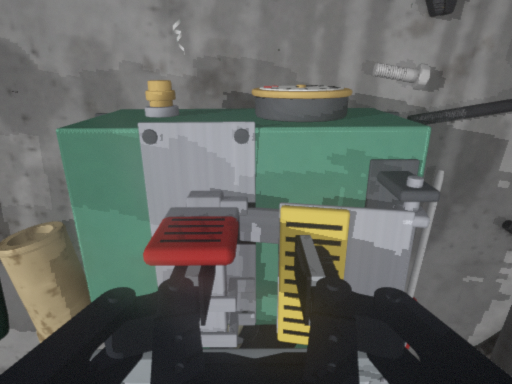

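>>> {"method": "drive_tool", "body": {
  "plan": [
    [[0,0,0.2,0,0,0,0.45],[0,0,0.2,0,0,0,0.45],[-0.3,0,0,0,0,0,0.45],[-0.3,0,0,0,0,0,0.45],[-0.3,0,0,0,0,0,0.45]]
  ]
}}

```text
clock: 12.0
tcp_pos: [0.5174, 0.1877, 0.1267]
orientation: [0.711, -0.023, 0.702, 0.027]
wrist_force: [17.8, 4.7, -9.1]
finger_gap: 0.0385
```

>>> {"method": "drive_tool", "body": {
  "plan": [
    [[-0.5,0,0,0,0,0,0.45],[-1,0,0,0,0,0,0.45],[-1.5,0,0,0,0,0,0.45],[-2,0,0,0,0,0,0.45],[-2,0,0,0,0,0,0.45]]
  ]
}}

```text
clock: 12.42
tcp_pos: [0.5093, 0.1864, 0.1947]
orientation: [0.706, -0.025, 0.708, 0.026]
wrist_force: [-0.8, 0.5, -0.1]
finger_gap: 0.0384
```

>>> {"method": "drive_tool", "body": {
  "plan": [
    [[-2,0,0,0,0,0,0.45],[-2,0,0,0,0,0,0.45],[-2,0,0,0,0,0,0.45],[-1,0,0,0,0,0,0.45],[0,0,0,0,0,0,0.45]]
  ]
}}

```text
clock: 12.83
tcp_pos: [0.511, 0.1865, 0.2671]
orientation: [0.708, -0.024, 0.705, 0.026]
wrist_force: [0.6, -1.1, -0.1]
finger_gap: 0.0386
```

Run:
```python
from h import *
s,p,R=pose();print(s['clock'],p.round(4),R.round(3).tolist(),s['wrist_force'],s['finger_gap'])
im2=save('scene','s8.png');save('wrist','w8.png')
cv2.imwrite('pics/s8c.png',cv2.resize(im2[150:250,190:310,::-1],None,fx=5,fy=5,interpolation=cv2.INTER_CUBIC))
```

```text
12.8333 [0.511  0.1865 0.2671] [[0.003, -0.071, 0.997], [0.002, 0.997, 0.071], [-1.0, 0.002, 0.003]] [ 0.64453307 -1.10712401 -0.14534703] 0.03856028137237407
```

View pics/s8c.png

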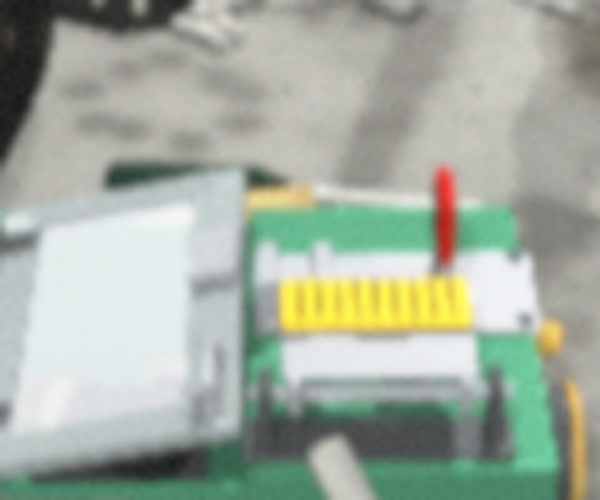

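View pics/w8.png

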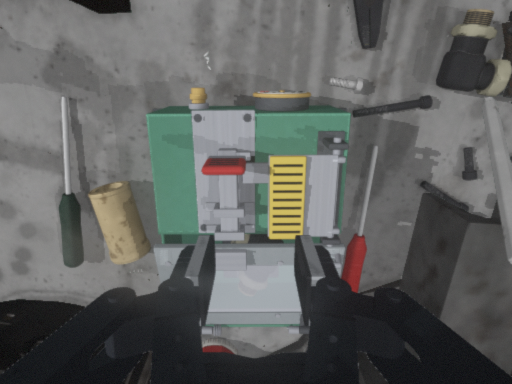

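Run:
```python
from h import *
it=save('top','t8.png')
for f in('s0','s8'):
    im=cv2.imread(f'pics/{f}.png')[:,:,::-1].copy()
    for nm,lo,hi in(('red',(0,150,90),(6,255,255)),('yel',(22,140,120),(34,255,255))):
        for b in blobs(im,lo,hi):
            if 240<b[1][0]<300 and 180<b[1][1]<230: print(f,nm,b[:2],onz('scene',b[1],.135))
for b in blobs(it,(0,150,90),(6,255,255)):print('top',b[:2],onz('top',b[1],.152))
s=env.get_state();print(s['clock'],s['wrist_force'])
```

```text
s0 red ([263, 184, 3, 18, 48], [263.9, 192.2]) [0.53583742 0.158265   0.135     ]
s0 yel ([246, 206, 38, 10, 329], [264.0, 210.9]) [0.53345765 0.22887192 0.135     ]
s8 red ([278, 184, 3, 18, 42], [278.7, 193.1]) [0.50290672 0.15988749 0.135     ]
s8 yel ([246, 206, 38, 10, 332], [264.3, 210.9]) [0.53283374 0.22883402 0.135     ]
top ([242, 65, 24, 47, 865], [252.7, 88.4]) [0.82202289 0.14764779 0.152     ]
12.9833 [0.0181444  0.00291267 0.06632031]
```

View pics/t8.png

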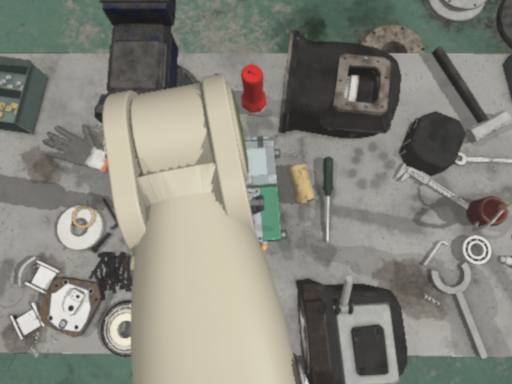

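```bash
python3 -c "
from workcell import env
print(env.hand_in())"
```

```text
the job is handed in; nothing more can be done
None
```

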